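# Seal the test kit's tub and snap its chart stand down

### The arm

A 7-joint arm with a two-finger parallel gripper is mounted at the origin on the work surface. World frame = base frame: x ahead of the robot, y to its left, z up, the work surface at z = 0. Lengths are in m, angles in rad, forces in N, time in s.
With the tool pointing down it reaches from about 0.425 to 1.025 m from the base axis. Payload 9.4 kg.
Tool frame: the origin (TCP) lies on the centre line of the jaws, within the pads' length; the fingertips stand 19 mm ahead of it and the grasp point (between the pads) is the TCP; y points along the fingers, x is the direction in which the jaws open and shut, and the axes are right-handed (so a half turn about y gives the same grasp; the last joint's range is limited). The gripper opens to 85 mm and grips with 20 to 120 N. Pads are 22 mm wide; open, the fingers measure 114 mm over their backs; the gripper's body (76 mm by 85 mm) begins 54 mm behind the grasp point. The pads swing forward as they close: fully open they stand 13 mm farther back than shut.
Start: joints at [-1.313, 0.599, -0.003, 1.599, 0.002, 0.943, -0.08], TCP at [0.238, 0.685, 0.25] pointing down, gripper open.
Joint ranges: [-2.57, 2.57], [-0.35, 1.97], [-1.29, 1.29], [0.11, 2.56], [-1.05, 4.19], [0.11, 1.86], [-2.63, 2.63]. Speed limits (rad/s): [2.22, 2.22, 3.01, 3.01, 3.14, 3.14, 3.14].

### API

Orientations are given as a unit quaternion [x, y, z, w].
In Python, from rig import bot, monitor, cams, ticket, nets gives the robot as it stands. The module is installed in compiled form; this text tells all that it offers. Calls block until the motion is done:
- bot.goto(position, orientation): joint-space move of the TCP to a pose.
- bot.movel(position, rot=None, rate=0.15): straight line of the TCP; rot=None keeps the orientation; rate is the mean speed in m/s.
- bot.move_j(angles): joint-space move.
- bot.set_gripper(opening, f_grip=None): finger opening in m; f_grip is the grip in N (None keeps the last); returns when the fingers have stopped.
- bot.wait(seconds).
- bot.inverse_kinematics(position, orientation): joint angles nearest the present ones, or None.
- monitor.observe(): the state.
- cams.read_camera(name): name is "scene" or "top" or "wrist"; returns the picture (384x512x3 uint8, blue, green, red); there is no depth.
- cams.camera_params(name): a dict with "K" (3x3 intrinsics, pixels), "rvec" (rotation vector, rad) and "tvec" (3), from world to camera coordinates, as OpenCV has them. Camera axes: x right, y down, z forward; pixel columns grow to the right and rows downward; lengths in m; the calibration is good to about 2 mm. A picture is of the moment at which its call begins: read the wrist's pose just before it. camera_params takes no time and is no camera call; for the wrist camera it gives the pose at the moment of the call.
A pose or a line that the arm cannot do raises bot.Unreachable and nothing moves.
- ticket.job_done(): hands the job in, once; it reports no verdict.
Trained networks look in the newest picture that a camera, given by its name, has taken for a name from the list of things; names that differ only in an ending like _2 or _b are one class to them, and where a whole thing is asked for, a point or a joint stands for the part that bears it (a point fixed in the world has none). Each returns a list of dicts, best first, with "conf" (0 to 1); they miss things now and then, are a little off and sometimes report something else, mostly with a low value. They report only what shows in the picture. A call takes as long as a camera call.
- nets.search_frame(thing, camera): "extent" ([centre column, centre row, width, height] in pixels, round what is visible of it).
- nets.regions_of(thing, camera): "mask" (384x512 bool, what is visible of it) and "extent" ([centre column, centre row, width, height] in pixels, round what is visible of it).
The state is a dict: "clock": time; "qpos": joint angles; "joint_vel": joint speeds; "tau": joint torques, N m; "ee_pos": TCP position; "ee_rot": TCP orientation; "contact_force": force on the tool from outside, world axes, zero at the start; "moment": the same for the moment, N m; "grip_width": finger opening in m.
Only numpy, scipy, OpenCV 4.12 (cv2) and the standard library are available. Lean on these libraries where they do the work, as an engineer would, in place of code of your own. Each camera call takes 0.05 s, during which the arm holds its last target.

### The job

Pack up the test kit: while its chart stand is still open, press the tub's lid down at all four corners, one after another, until the seal is fully seated all round. Then snap the chart stand over its dead centre so that it lies folded flat over the lid. Press firmly but do not crush the lid, and leave the specimen cups, the strip bottle and the slide box around the kit where they stand.

Things in the scene. Friction and masses are not known exactly. Their poses are not given: they have to be found in the camera images.
- kit: The test kit, fixed to the bench: white board 215 x 215 x 12 mm with a clear tub (124 mm in x, 144 in y), its lid and, behind it, a folding stand. Origin: centre of the board's underside, on the bench. z up; x from the tub to the stand's hinge, away from the robot (within 20 degrees); y to the left. Lid cracks if the fingers bear on the kit with over 80 N.
- hinge (a point): Middle of the stand's hinge axis, which runs along the kit's y. In the kit's frame it lies at x +85 mm, z +115 mm. Axes as the kit's.
- stand (a joint): Angle of the chart stand, an aluminium panel 160 mm wide, 6 thick, reaching 170 from its hinge. 0 = folded level over the lid (top face 118 mm above the bench); 1.31 = open at its stop, leaning 15 degrees from upright over the tub, towards the robot. Springs hold it in both states; past dead centre (about 0.6) it snaps on by itself. Folding takes about 5 N at its edge, pushed from the far side.
- stand_edge (a point): Middle of the panel's free outer edge (the top edge while open), halfway through its thickness, 170 mm from the hinge axis. Its x axis lies in the panel and points from the edge to the hinge; its z axis is the panel's normal, up when folded and away from the robot (towards the chart's side) when open.
- rim_near_left (a joint): How far the near left corner section of the lid's blue gasketed rim has been pressed down: 0 = standing proud, 0.005 = fully seated (stop). It slides stiffly straight down (7 N) and stays where it is left; seated is felt as a sharp rise in force.
- rim_near_left_top (a point): Point to press: centre of the flat 22 mm square top of the near left corner (near = robot's side; left = kit's +y). L-shaped section, arms 22 mm wide. In the kit's frame x -54.5, y +64.5, z 101.5 mm proud, 96.5 seated; lid's middle lower.
- rim_near_right (a joint): How far the near right corner section of the lid's blue gasketed rim has been pressed down: 0 = standing proud, 0.005 = fully seated (stop). It slides stiffly straight down (7 N) and stays where it is left; seated is felt as a sharp rise in force.
- rim_near_right_top (a point): Point to press: centre of the flat 22 mm square top of the near right corner (near = robot's side; left = kit's +y). L-shaped section, arms 22 mm wide. In the kit's frame x -54.5, y -64.5, z 101.5 mm proud, 96.5 seated; lid's middle lower.
- rim_far_left (a joint): How far the far left corner section of the lid's blue gasketed rim has been pressed down: 0 = standing proud, 0.005 = fully seated (stop). It slides stiffly straight down (7 N) and stays where it is left; seated is felt as a sharp rise in force.
- rim_far_left_top (a point): Point to press: centre of the flat 22 mm square top of the far left corner (near = robot's side; left = kit's +y). L-shaped section, arms 22 mm wide. In the kit's frame x +54.5, y +64.5, z 101.5 mm proud, 96.5 seated; lid's middle lower. The open stand leans over it 30 mm away: the gripper fits only tilted about 35 to 40 degrees, fingers pointing down and along the kit's +x.
- rim_far_right (a joint): How far the far right corner section of the lid's blue gasketed rim has been pressed down: 0 = standing proud, 0.005 = fully seated (stop). It slides stiffly straight down (7 N) and stays where it is left; seated is felt as a sharp rise in force.
- rim_far_right_top (a point): Point to press: centre of the flat 22 mm square top of the far right corner (near = robot's side; left = kit's +y). L-shaped section, arms 22 mm wide. In the kit's frame x +54.5, y -64.5, z 101.5 mm proud, 96.5 seated; lid's middle lower. The open stand leans over it 30 mm away: the gripper fits only tilted about 35 to 40 degrees, fingers pointing down and along the kit's +x.
- cup_a: Bystander, loose: specimen cup, 48 mm across, 62 mm tall, blue lid, near the kit's left side. Origin: centre of its underside. Leave it where it is.
- cup_b: Bystander, loose: specimen cup, 48 mm across, 62 mm tall, blue lid, near the kit's right side. Origin: centre of its underside. Leave it where it is.
- cup_c: Bystander, loose: larger specimen cup, 60 mm across, 72 mm tall, blue lid, farther right of the kit. Origin: centre of its underside. Leave it where it is.
- strips: Bystander, loose: white test strip bottle, 40 mm across, 85 mm tall, left of the kit. Origin: centre of its underside. Leave it where it is.
- slides: Bystander, loose: cardboard slide box, 60 x 85 x 30 mm, beyond the kit. Origin: centre of its underside. Leave it where it is.

How it is judged:
By the outcome, as a careful person would: the job done as asked, in the order asked, and still so for the second after the job is handed in, with the robot touching nothing.
It also fails if it takes over 67 s, if anything falls off the work surface, if the arm or the gripper's body presses on something with over 40 N, if the wrist force passes 120 N, or if a joint passes its speed limit or range.

## Working session

There is one attempt and no reset: what is moved stays moved. The work goes in short steps, each a Python script; the robot and the scene stay as the last script left them, time stands still between calls to the robot, and variables do not carry over. Pictures are saved under pics/ and viewed, and the job is handed in when it is done.

```bash
mkdir -p pics; ls
python3 - <<'E'
from rig import bot, monitor, cams, ticket, nets
import cv2,numpy as np
s=monitor.observe();print(s)
for n in ["scene","top","wrist"]:
    im=cams.read_camera(n);cv2.imwrite(f"pics/{n}0.png",im)
    p=cams.camera_params(n);R=cv2.Rodrigues(np.array(p["rvec"]))[0];print(n,p["K"],(-R.T@np.array(p["tvec"]).ravel()),R[2])
E
```

```text
pics
{'clock': 0.0, 'qpos': array([-1.31269293,  0.60013845, -0.00252151,  1.60017475,  0.00179429,
        0.94287305, -0.0798087 ]), 'joint_vel': array([-0.00078783,  0.00124285, -0.00110175, -0.00129572, -0.00056324,
        0.00056154, -0.00032395]), 'tau': array([-2.11984020e-04, -7.76435781e+01,  1.56435885e+00, -2.58020729e+01,
        1.22082228e-02,  8.76822771e-03,  8.45914485e-06]), 'ee_pos': array([0.23809775, 0.68430114, 0.24939159]), 'ee_rot': array([ 0.57668359,  0.40928301, -0.41013329, -0.5759463 ]), 'contact_force': array([-0.33318283, -1.32072151, -0.81356459]), 'moment': array([-0.00093963, -0.00246939, -0.02170165]), 'grip_width': 0.08551788008832963}
scene [[372.00653489   0.         251.83791569]
 [  0.         372.00653489 190.98391499]
 [  0.           0.           1.        ]] [0.88685818 0.51957999 0.76716447] [-0.30450775 -0.53395237 -0.78877747]
top [[499.26093463   0.         256.38266166]
 [  0.         499.26093463 189.12507912]
 [  0.           0.           1.        ]] [0.3648564  0.0355571  1.28090518] [ 0.19334651  0.01232426 -0.98105313]
wrist [[319.25610481   0.         252.47519869]
 [  0.         319.25610481 191.44973487]
 [  0.           0.           1.        ]] [0.16415635 0.70983062 0.37390708] [ 0.28565837 -0.10044104 -0.95305346]
```

View pics/scene0.png

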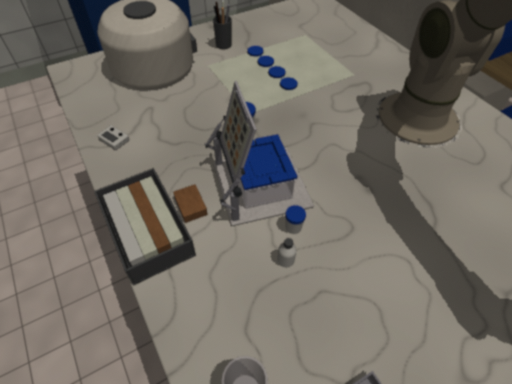

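View pics/top0.png

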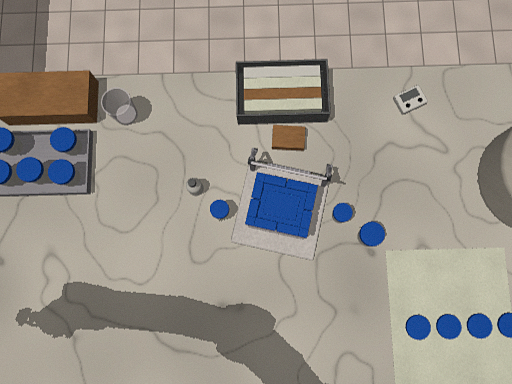

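Scene shows the kit with the stand open, at roughly (280,205) in the top image, turned about -12°. I'll zoom in to pick board corners and lid edges.

Run:
```python
import cv2
im=cv2.imread("pics/top0.png")
c=im[140:270,180:400];cv2.imwrite("pics/topz.png",cv2.resize(c,None,fx=3.6,fy=3.6,interpolation=cv2.INTER_CUBIC))
im=cv2.imread("pics/scene0.png")
c=im[70:250,190:340];cv2.imwrite("pics/scz.png",cv2.resize(c,None,fx=3.3,fy=3.3,interpolation=cv2.INTER_CUBIC))
```

```text
(no output)
```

View pics/topz.png

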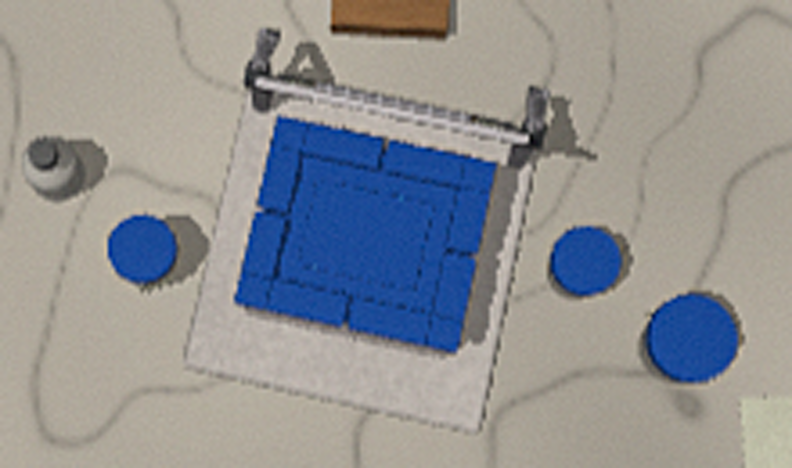

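View pics/scz.png

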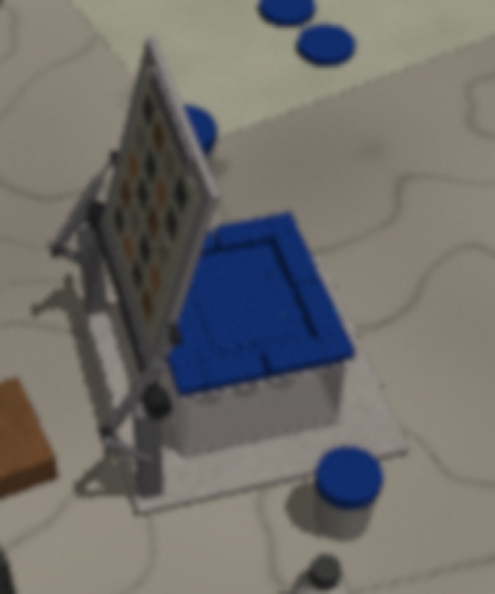

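```bash
cat > est.py <<'E'
from rig import cams
import cv2,numpy as np
from scipy.optimize import least_squares
p=cams.camera_params("top");K=np.array(p["K"]);rv=np.array(p["rvec"]);tv=np.array(p["tvec"])
im=cv2.imread("pics/top0.png")
h=cv2.cvtColor(im,cv2.COLOR_BGR2HSV)
m=((h[...,0]>100)&(h[...,0]<130)&(h[...,1]>150)).astype(np.uint8);m=cv2.morphologyEx(m,cv2.MORPH_CLOSE,np.ones((3,3)))
n,l,st,ce=cv2.connectedComponentsWithStats(m)
i=l[205,282];rect=cv2.minAreaRect(np.argwhere(l==i)[:,::-1].astype(np.float32));b=cv2.boxPoints(rect);print(rect,b)
o=lambda u,v:(180+(u+.5)/3.6-.5,140+(v+.5)/3.6-.5)
obs=np.array([o(280,117),o(496,163),o(455,353),o(235,303),o(186,366),o(480,431)])
M=np.array([[65.5,75.5,101.5],[65.5,-75.5,101.5],[-65.5,-75.5,101.5],[-65.5,75.5,101.5],[-107.5,107.5,12],[-107.5,-107.5,12]])/1000
def proj(q):
    c,s=np.cos(q[2]),np.sin(q[2]);W=M@np.array([[c,-s,0],[s,c,0],[0,0,1]]).T+[q[0],q[1],0]
    return cv2.projectPoints(W,rv,tv,K,None)[0][:,0]
r=least_squares(lambda q:(proj(q)-obs).ravel(),[.6,0,-.2]);print(r.x,(proj(r.x)-obs).round(2).tolist())
E
python3 est.py
```

```text
((281.4690856933594, 204.30056762695312), (63.110572814941406, 53.591514587402344), 12.994616508483887) [[244.69662 223.31462]
 [256.74716 171.0955 ]
 [318.24155 185.28651]
 [306.191   237.50563]]
[ 0.55936872 -0.00909702 -0.24306427] [[-0.62, -0.76], [0.57, -0.37], [1.05, -0.03], [-0.21, 0.02], [-1.16, 0.25], [0.29, 0.84]]
```

```bash
cat > h.py <<'E'
from rig import bot, monitor, cams, ticket, nets
import cv2,numpy as np
from scipy.spatial.transform import Rotation as Ro
KX,KY,KA=0.55937,-0.00910,-0.2431
def Rk(): return Ro.from_euler('z',KA).as_matrix()
def k2w(p): return Rk()@np.array(p,float)+[KX,KY,0]
def ori(tilt,flip=1,jaw='y'):
    "tilt about kit y: approach = (sin t,0,-cos t) in kit; tool x along kit y*flip (jaw y) or kit x (jaw x)"
    a=np.array([np.sin(tilt),0,-np.cos(tilt)])
    x=np.array([0,flip,0.]) if jaw=='y' else flip*np.array([np.cos(tilt),0,np.sin(tilt)])
    return Ro.from_matrix(Rk()@np.c_[x,a,np.cross(x,a)]).as_quat()
E
python3 - <<'E'
from h import *
s=monitor.observe();R=Ro.from_quat(s["ee_rot"]).as_matrix();print(R.round(3))
p=cams.camera_params("wrist");C=cv2.Rodrigues(np.array(p["rvec"]))[0];c=-C.T@np.array(p["tvec"]).ravel()
print("cam in tool",R.T@(c-s["ee_pos"]),"view",R.T@C[2], "right",R.T@C[0])
for f in (1,-1):
  for t,P in ((0,(-.054,.0645,.16)),(.66,(.05,.0645,.15)),(.66,(.05,-.0645,.15)),(0,(.15,0,.33))):
    q=bot.inverse_kinematics(k2w(P),ori(t,f));print(f,t,P,None if q is None else np.round(q,2), ori(t,f).round(2))
E
```

```text
[[ 0.329 -0.    -0.944]
 [ 0.944 -0.001  0.329]
 [-0.001 -1.    -0.   ]]
cam in tool [-0.00047355 -0.12433315  0.07820114] view [ 1.29648742e-04  9.53092785e-01 -3.02678255e-01] right [ 9.99999879e-01 -2.66914794e-04 -4.12140075e-04]
1 0 (-0.054, 0.0645, 0.16) [-0.22  0.49 -0.01  2.13  0.01  0.51  1.08] [ 0.56  0.44 -0.44 -0.56]
1 0.66 (0.05, 0.0645, 0.15) [ 0.39  0.83 -1.1   2.31  1.91  1.1  -0.68] [ 0.71  0.55 -0.27 -0.35]
1 0.66 (0.05, -0.0645, 0.15) [ 0.68  0.8  -1.1   2.39  2.05  0.98 -0.61] [ 0.71  0.55 -0.27 -0.35]
1 0 (0.15, 0, 0.33) [-0.15  0.51  0.21  1.57 -0.12  1.07  1.42] [ 0.56  0.44 -0.44 -0.56]
-1 0 (-0.054, 0.0645, 0.16) [-0.66  0.57  0.63  2.16 -0.61  0.59 -1.4 ] [-0.44  0.56 -0.56  0.44]
-1 0.66 (0.05, 0.0645, 0.15) [-0.06  0.6  -0.37  2.34  2.14  0.64  2.09] [ 0.27 -0.35  0.71 -0.55]
-1 0.66 (0.05, -0.0645, 0.15) [ 0.34  0.61 -0.55  2.41  2.34  0.67  2.16] [ 0.27 -0.35  0.71 -0.55]
-1 0 (0.15, 0, 0.33) [-0.51  0.64  0.87  1.59 -0.52  1.16 -1.34] [-0.44  0.56 -0.56  0.44]
```

Run:
```python
from h import *
bot.goto(k2w((-.08,0,.33)),ori(0));s=monitor.observe();print(s["clock"],s["ee_pos"],s["qpos"].round(2),s["contact_force"])
p=cams.camera_params("wrist");im=cams.read_camera("wrist");cv2.imwrite("pics/w1.png",im);np.savez("w1.npz",**{k:np.array(v) for k,v in p.items()})
```

```text
2.7083 [0.48194828 0.01093991 0.32986499] [-0.35  0.21  0.26  2.05 -0.07  0.89  1.27] [ 0.41635553 -0.10180908  0.52399375]
```

View pics/w1.png

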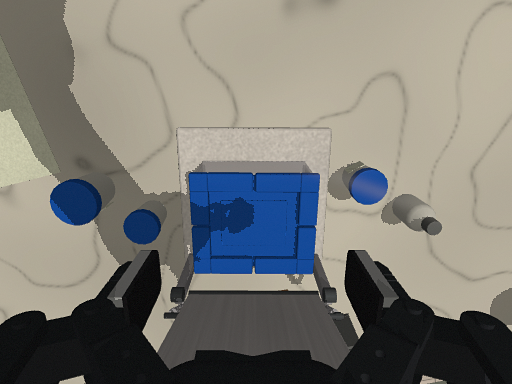

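The wrist picture shows the lid squarely, with near edge at row 173 (columns 189–320), far edge at row 273 (194–313), and board near corners at (177,128) and (331,128). I'll zoom in for sub-pixel corners.

Run:
```python
import cv2
im=cv2.imread("pics/w1.png")[120:300,165:345];cv2.imwrite("pics/w1z.png",cv2.resize(im,None,fx=3.3,fy=3.3,interpolation=cv2.INTER_CUBIC))
```

```text
(no output)
```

View pics/w1z.png

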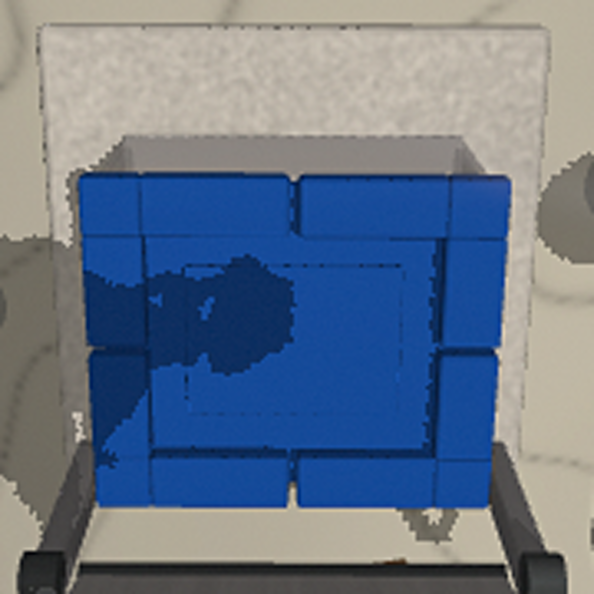

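Run:
```python
import cv2,numpy as np
from scipy.optimize import least_squares
p=np.load("w1.npz")
o=lambda u,v:(165+(u+.5)/3.3-.5,120+(v+.5)/3.3-.5)
obs=np.array([o(491,507),o(97,506),o(79,177),o(512,177),o(548,29),o(41,30)])
M=np.array([[65.5,75.5,101.5],[65.5,-75.5,101.5],[-65.5,-75.5,101.5],[-65.5,75.5,101.5],[-107.5,107.5,12],[-107.5,-107.5,12]])/1000
def proj(q):
    c,s=np.cos(q[2]),np.sin(q[2]);W=M@np.array([[c,-s,0],[s,c,0],[0,0,1]]).T+[q[0],q[1],0]
    return cv2.projectPoints(W,p["rvec"],p["tvec"],p["K"],None)[0][:,0]
r=least_squares(lambda q:(proj(q)-obs).ravel(),[.56,0,-.2]);print(r.x,(proj(r.x)-obs).round(2).tolist())
```

```text
[ 0.55796102 -0.00627916 -0.24315033] [[0.21, 0.95], [0.05, 1.18], [-0.76, 0.25], [0.61, 0.35], [1.82, -0.93], [-1.91, -1.37]]
```

Both measurements agree within 3 mm, so I'm taking a weighted mean. Next: shut the gripper and press the near corners.

```bash
sed -i 's/^KX.*/KX,KY,KA=0.5583,-0.0070,-0.2431/' h.py
cat >> h.py <<'E'
def press(c,tilt,tipoff,z0=.109,zmin=.092,fstop=28):
    """c kit xy of contact point; tipoff: contact point seen from the TCP, kit frame"""
    tipoff=np.array(tipoff); q=ori(tilt)
    W=lambda z:k2w(np.array([c[0],c[1],z])-tipoff)
    b=monitor.observe()["contact_force"]
    z=z0;log=[]
    while z>zmin:
        z-=.0007;bot.movel(W(z),rate=.02)
        s=monitor.observe();f=s["contact_force"]-b
        act=(Rk().T@(s["ee_pos"]-[KX,KY,0])+tipoff)
        log.append((round(z*1e3,1),round(act[2]*1e3,1),round(f[2],1)))
        if f[2]>fstop or np.linalg.norm(f)>45: break
    print(c,log[-14:],"f",(Rk().T@f).round(1),"act",act.round(4),s["clock"])
    return log
E
python3 - <<'E'
from h import *
bot.set_gripper(0.0,20);print(monitor.observe()["grip_width"],monitor.observe()["clock"])
off=np.array([0,0,-.019])
for y in (.0645,-.0645):
    bot.goto(k2w((-.0545,y,.150)-off),ori(0))
    bot.movel(k2w((-.0545,y,.109)-off),ori(0))
    press((-.0545,y),0,off)
    bot.movel(k2w((-.0545,y,.150)-off))
print(monitor.observe()["clock"],monitor.observe()["contact_force"])
E
```

```text
0.0004451285664511866 3.525
(-0.0545, 0.0645) [(103.4, np.float64(103.4), np.float64(-0.2)), (102.7, np.float64(102.7), np.float64(0.1)), (102.0, np.float64(102.0), np.float64(-0.4)), (101.3, np.float64(101.3), np.float64(1.6)), (100.6, np.float64(100.8), np.float64(3.5)), (99.9, np.float64(100.1), np.float64(5.4)), (99.2, np.float64(99.4), np.float64(4.7)), (98.5, np.float64(98.7), np.float64(4.9)), (97.8, np.float64(97.9), np.float64(4.9)), (97.1, np.float64(97.3), np.float64(4.7)), (96.4, np.float64(96.6), np.float64(6.5)), (95.7, np.float64(96.5), np.float64(14.0)), (95.0, np.float64(96.4), np.float64(23.2)), (94.3, np.float64(96.3), np.float64(33.3))] f [-5.5 -2.3 33.3] act [-0.0544  0.0645  0.0963] 9.9333
(-0.0545, -0.0645) [(103.4, np.float64(103.4), np.float64(1.0)), (102.7, np.float64(102.6), np.float64(1.3)), (102.0, np.float64(102.0), np.float64(0.6)), (101.3, np.float64(101.2), np.float64(0.8)), (100.6, np.float64(100.6), np.float64(1.6)), (99.9, np.float64(100.0), np.float64(3.1)), (99.2, np.float64(99.3), np.float64(5.3)), (98.5, np.float64(98.6), np.float64(5.8)), (97.8, np.float64(97.9), np.float64(5.6)), (97.1, np.float64(97.2), np.float64(5.4)), (96.4, np.float64(96.6), np.float64(6.4)), (95.7, np.float64(96.4), np.float64(16.4)), (95.0, np.float64(96.3), np.float64(27.6)), (94.3, np.float64(96.2), np.float64(37.0))] f [-6.6 -0.3 37. ] act [-0.0544 -0.0645  0.0962] 16.7167
17.2417 [0.53300792 0.17472166 0.4232117 ]
```

Near corners read seated, at 96.5 mm with a sharp force rise. Next I'll check IK for the tilted approach.

```bash
cat >> h.py <<'E'
def tip(t,w=.011): return .019*np.array([np.sin(t),0,-np.cos(t)])-w*np.array([np.cos(t),0,np.sin(t)])
E
python3 - <<'E'
from h import *
print(monitor.observe()["qpos"].round(2))
for t in (.61,.66,.70):
  for y in (-.0645,.0645):
    for P in ((.049,y,.104),(.049-.08*np.sin(t),y,.104+.08*np.cos(t)),(-.1,y,.32)):
      r=bot.inverse_kinematics(k2w(P-tip(t)),ori(t));print(t,P,None if r is None else np.round(r,2))
E
```

```text
[-0.12  0.45  0.16  2.21 -0.15  0.49  1.49]
0.61 (0.049, -0.0645, 0.104) [ 0.67  0.85 -1.1   2.38  2.03  0.98 -0.58]
0.61 (np.float64(0.0031706031919614963), -0.0645, np.float64(0.16957184142763837)) [ 0.68  0.63 -1.09  2.44  1.91  0.82 -0.59]
0.61 (-0.1, -0.0645, 0.32) [-0.02 -0.02 -0.17  2.46  1.05  0.28  0.17]
0.61 (0.049, 0.0645, 0.104) [ 0.39  0.87 -1.1   2.3   1.89  1.1  -0.66]
0.61 (np.float64(0.0031706031919614963), 0.0645, np.float64(0.16957184142763837)) [ 0.37  0.67 -1.1   2.35  1.75  0.98 -0.66]
0.61 (-0.1, 0.0645, 0.32) [-0.51  0.06 -0.05  2.38  1.06  0.49 -0.14]
0.66 (0.049, -0.0645, 0.104) [ 0.66  0.87 -1.1   2.42  2.1   1.05 -0.65]
0.66 (np.float64(-4.9348157874704035e-05), -0.0645, np.float64(0.16719937851978922)) [ 0.66  0.65 -1.1   2.48  2.01  0.9  -0.7 ]
0.66 (-0.1, -0.0645, 0.32) [ 0.76  0.01 -0.94  2.46  1.36  0.27 -0.12]
0.66 (0.049, 0.0645, 0.104) [ 0.38  0.89 -1.1   2.33  1.95  1.16 -0.73]
0.66 (np.float64(-4.9348157874704035e-05), 0.0645, np.float64(0.16719937851978922)) [ 0.35  0.69 -1.1   2.39  1.82  1.04 -0.76]
0.66 (-0.1, 0.0645, 0.32) [-1.37  0.04  0.84  2.44  1.21  0.45 -0.27]
0.7 (0.049, -0.0645, 0.104) [ 0.65  0.89 -1.1   2.45  2.15  1.11 -0.7 ]
0.7 (np.float64(-0.0025374149790152803), -0.0645, np.float64(0.16518737498275907)) [ 0.64  0.67 -1.1   2.52  2.07  0.97 -0.77]
0.7 (-0.1, -0.0645, 0.32) [-0.98 -0.1   0.69  2.56  1.53  0.39 -0.34]
0.7 (0.049, 0.0645, 0.104) [ 0.36  0.9  -1.1   2.36  2.    1.22 -0.78]
0.7 (np.float64(-0.0025374149790152803), 0.0645, np.float64(0.16518737498275907)) [ 0.32  0.71 -1.1   2.42  1.87  1.1  -0.82]
0.7 (-0.1, 0.0645, 0.32) [-1.63  0.06  1.13  2.48  1.34  0.42 -0.4 ]
```

Run:
```python
from h import *
t=.64;y=-.0645
bot.movel(k2w((-.10,y,.26)),rate=.25)
print(monitor.observe()["qpos"].round(2))
for P in ((-.06,y,.19),(-.06,y,.21),(-.04,y,.21),(-.02,y,.19)):
  r=bot.inverse_kinematics(k2w(P-tip(t)),ori(t));print(P,None if r is None else np.round(r,2))
```

```text
[-0.2   0.26  0.22  2.21 -0.09  0.68  1.41]
(-0.06, -0.0645, 0.19) None
(-0.06, -0.0645, 0.21) None
(-0.04, -0.0645, 0.21) [ 0.68  0.47 -1.09  2.5   1.9   0.73 -0.66]
(-0.02, -0.0645, 0.19) [ 0.67  0.55 -1.09  2.49  1.93  0.8  -0.66]
```

Run:
```python
from h import *
t=.64;y=-.0645
bot.goto(k2w((-.035,y,.207)-tip(t)),ori(t))
s=monitor.observe();print(s["clock"],s["qpos"].round(2),s["contact_force"].round(1))
bot.movel(k2w((.049-.05*np.sin(t),y,.105+.05*np.cos(t))-tip(t)),rate=.2)
s=monitor.observe();print(s["clock"],s["qpos"].round(2),s["contact_force"].round(1))
for n in ("scene","top","wrist"): cv2.imwrite(f"pics/{n}2.png",cams.read_camera(n))
a=cv2.imread("pics/scene2.png")[60:260,150:400];b=cv2.imread("pics/wrist2.png")
cv2.imwrite("pics/c2.png",np.hstack([cv2.resize(a,(400,320)),cv2.resize(b,(400,320))]))
```

```text
19.5917 [ 0.68  0.48 -1.09  2.5   1.9   0.74 -0.65] [ 0.2  0.9 -0.6]
20.15 [ 0.62  0.69 -1.02  2.45  2.04  0.88 -0.69] [-0.3 -0.5 -0. ]
```

View pics/c2.png

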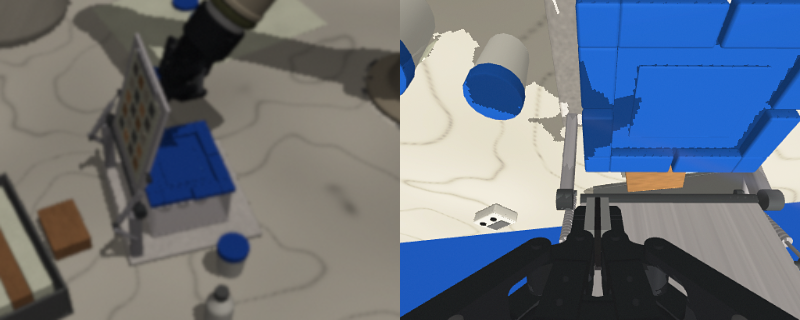

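The left half shows the gripper tilted on the robot's side of the still-open stand. The right half shows the shut fingertips (597,200) in line with the far right corner column. Next I'll press it.

Run:
```python
from h import *
t=.64;y=-.0645
bot.movel(k2w((.049,y,.105)-tip(t)),rate=.1)
s=monitor.observe();print(s["clock"],s["contact_force"].round(1))
press((.049,y),t,tip(t),z0=.105,zmin=.091)
bot.movel(k2w((.049-.11*np.sin(t),y,.105+.11*np.cos(t))-tip(t)),rate=.2)
s=monitor.observe();print(s["clock"],s["qpos"].round(2),s["contact_force"].round(1))
y=.0645
for P in ((.049-.11*np.sin(t),y,.105+.11*np.cos(t)),(.049,y,.1)):
  r=bot.inverse_kinematics(k2w(P-tip(t)),ori(t));print(P,None if r is None else np.round(r,2))
```

```text
20.95 [ 0.  -0.2  0.4]
(0.049, -0.0645) [(100.1, np.float64(100.0), np.float64(-0.9)), (99.4, np.float64(99.3), np.float64(-0.3)), (98.7, np.float64(98.8), np.float64(1.8)), (98.0, np.float64(98.3), np.float64(3.6)), (97.3, np.float64(97.6), np.float64(5.2)), (96.6, np.float64(97.0), np.float64(4.9)), (95.9, np.float64(96.3), np.float64(5.7)), (95.2, np.float64(95.6), np.float64(6.4)), (94.5, np.float64(94.9), np.float64(5.8)), (93.8, np.float64(94.5), np.float64(9.3)), (93.1, np.float64(94.3), np.float64(15.5)), (92.4, np.float64(94.2), np.float64(21.8)), (91.7, np.float64(94.0), np.float64(27.9)), (91.0, np.float64(93.9), np.float64(34.5))] f [-15.7  -5.   34.5] act [ 0.0492 -0.0643  0.0939] 25.95
26.7083 [ 0.67  0.54 -1.07  2.48  1.93  0.78 -0.65] [-0.3 -0.2 -0. ]
(np.float64(-0.016691498549863126), 0.0645, np.float64(0.1932305333672722)) [ 0.34  0.59 -1.07  2.39  1.73  0.94 -0.71]
(0.049, 0.0645, 0.1) [ 0.34  0.85 -1.02  2.32  1.95  1.07 -0.75]
```

Run:
```python
from h import *
t=.64;y=.0645
bot.movel(k2w((.049-.11*np.sin(t),y,.105+.11*np.cos(t))-tip(t)),rate=.2)
bot.movel(k2w((.049,y,.103)-tip(t)),rate=.15)
s=monitor.observe();print(s["clock"],s["contact_force"].round(1))
press((.049,y),t,tip(t),z0=.103,zmin=.0905)
bot.movel(k2w((.049-.11*np.sin(t),y,.105+.11*np.cos(t))-tip(t)),rate=.2)
p=cams.camera_params("wrist");cv2.imwrite("pics/w3.png",cams.read_camera("wrist"))
cv2.imwrite("pics/scene3.png",cams.read_camera("scene"))
s=monitor.observe();print(s["clock"],s["qpos"].round(2),s["contact_force"].round(1))
a=cv2.imread("pics/scene3.png")[60:260,150:400];b=cv2.imread("pics/w3.png")
cv2.imwrite("pics/c3.png",np.hstack([cv2.resize(a,(400,320)),cv2.resize(b,(400,320))]))
```

```text
28.3917 [-0.  -1.2  0.4]
(0.049, 0.0645) [(100.2, np.float64(100.1), np.float64(-1.1)), (99.5, np.float64(99.4), np.float64(-0.2)), (98.8, np.float64(98.9), np.float64(0.3)), (98.1, np.float64(98.4), np.float64(4.1)), (97.4, np.float64(97.8), np.float64(5.8)), (96.7, np.float64(97.1), np.float64(5.1)), (96.0, np.float64(96.4), np.float64(6.2)), (95.3, np.float64(95.7), np.float64(5.1)), (94.6, np.float64(95.0), np.float64(5.6)), (93.9, np.float64(94.6), np.float64(8.0)), (93.2, np.float64(94.4), np.float64(13.7)), (92.5, np.float64(94.2), np.float64(19.7)), (91.8, np.float64(94.1), np.float64(25.2)), (91.1, np.float64(94.0), np.float64(31.9))] f [-13.3  -4.5  31.9] act [0.0492 0.0647 0.094 ] 32.6417
33.5 [ 0.34  0.59 -1.07  2.38  1.73  0.94 -0.71] [ 0.  -0.3 -0.4]
```

View pics/c3.png

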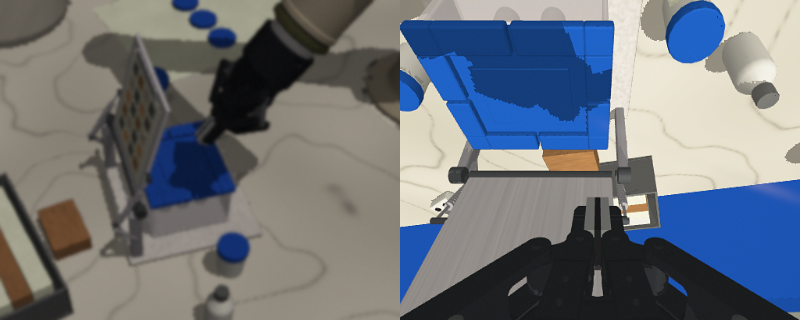

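Far left seated too, with the same force signature. The stand is still open and the bystanders haven't moved. Next I'll go over to the far side of the stand.

Run:
```python
from h import *
bot.goto(k2w((-.09,0,.30)),ori(0))
s=monitor.observe();print(s["clock"],s["qpos"].round(2),s["contact_force"].round(1))
bot.movel(k2w((-.05,0,.355)),rate=.25)
bot.movel(k2w((.105,0,.355)),rate=.25)
t=1.31;r=.14
c=np.array([.085-r*np.cos(t)+.003*np.sin(t),0,.115+r*np.sin(t)+.003*np.cos(t)])
P=c-tip(0)+[.022,0,0];print(P)
bot.movel(k2w((P[0]+.01,0,P[2]+.03)),rate=.25);bot.movel(k2w(P),rate=.15)
s=monitor.observe();print(s["clock"],s["qpos"].round(2),s["contact_force"].round(1))
cv2.imwrite("pics/scene4.png",cams.read_camera("scene"));b=cams.read_camera("wrist")
a=cv2.imread("pics/scene4.png")[60:260,150:400]
cv2.imwrite("pics/c4.png",np.hstack([cv2.resize(a,(400,320)),cv2.resize(b,(400,320))]))
```

```text
34.7 [ 0.71  0.44 -1.17  2.06  0.49  0.96  0.61] [ 0.1 -0.1 -0.2]
[0.08479955 0.         0.27003944]
36.625 [ 0.58  0.67 -1.03  1.74  0.64  1.11  0.68] [-0.7 -0.1 -0.1]
```

View pics/c4.png

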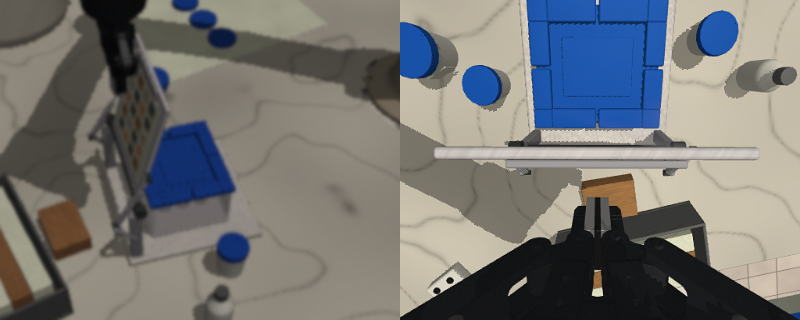

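The fingertips stand behind the open panel, centred on it (column 597 against edge 434–759). Next I'll push along the arc.

Run:
```python
from h import *
r=.14
b=monitor.observe()["contact_force"]
for t in np.arange(1.35,.33,-.09):
    c=np.array([.085-r*np.cos(t)+.003*np.sin(t),0,.115+r*np.sin(t)+.003*np.cos(t)])
    bot.movel(k2w(c-tip(0)),rate=.09)
    s=monitor.observe();f=Rk().T@(s["contact_force"]-b);print(round(t,2),f.round(1),round(s["clock"],2))
    if np.linalg.norm(f)>35: print("STOP");break
for n in ("scene","top"): cv2.imwrite(f"pics/{n}5.png",cams.read_camera(n))
a=cv2.imread("pics/scene5.png")[60:260,150:400];b=cv2.imread("pics/top5.png")[100:300,160:410]
cv2.imwrite("pics/c5.png",np.hstack([cv2.resize(a,(400,320)),cv2.resize(b,(400,320))]))
```

```text
1.35 [0.4 0.6 0.6] 37.06
1.26 [ 4.8 -1.3 -0.6] 37.35
1.17 [ 3.6 -0.2  0.9] 37.64
1.08 [2.3 0.7 0.7] 37.93
0.99 [ 1.6 -0.1  2. ] 38.23
0.9 [0.7 0.7 2.2] 38.52
0.81 [0.8 0.1 0.5] 38.81
0.72 [ 0.3 -0.1  0.7] 39.1
0.63 [-0.1 -0.1  1. ] 39.39
0.54 [ 0.7 -0.2  0.7] 39.68
0.45 [ 0.1 -0.1  0.3] 39.98
0.36 [ 0.6 -0.1  0.5] 40.27
```

View pics/c5.png

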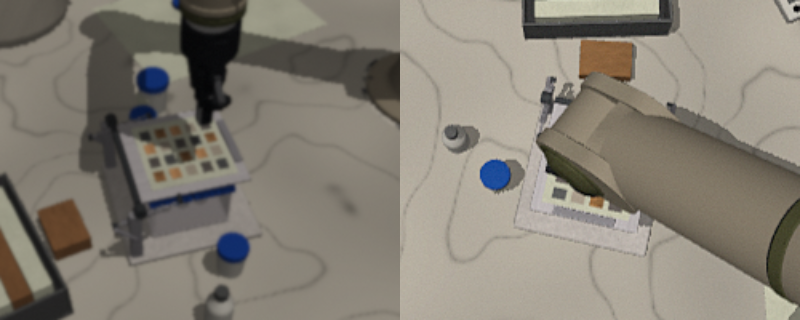

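The panel snapped over and lies flat, chart up. I'll retreat, then check that it's level and that the bystanders are where they were.

Run:
```python
from h import *
p=monitor.observe()["ee_pos"]
bot.movel(p+[0,0,.12],rate=.2)
bot.movel(k2w((-.17,0,.36)),rate=.3)
s=monitor.observe();print(s["clock"],s["contact_force"].round(1))
q={k:np.array(v) for k,v in cams.camera_params("wrist").items()}
w=cams.read_camera("wrist");sc=cams.read_camera("scene");tp=cams.read_camera("top")
for n,i in (("w6",w),("scene6",sc),("top6",tp)): cv2.imwrite(f"pics/{n}.png",i)
qs={k:np.array(v) for k,v in cams.camera_params("scene").items()}
E=[k2w((x,y,.118)) for x,y in ((-.085,.08),(-.085,-.08),(.085,-.08),(.085,.08))]
for im,c in ((w,q),(sc,qs)):
    pts=cv2.projectPoints(np.array(E),c["rvec"],c["tvec"],c["K"],None)[0]
    cv2.polylines(im,[np.int32(pts.round())],True,(0,0,255),1)
a=cv2.resize(sc[60:260,150:400],(400,320));cv2.imwrite("pics/c6.png",np.hstack([a,cv2.resize(w,(400,320))]))
t0=cv2.imread("pics/top0.png");cv2.imwrite("pics/t6.png",np.hstack([cv2.resize(t0[100:300,160:410],(400,320)),cv2.resize(tp[100:300,160:410],(400,320))]))
```

```text
41.7583 [-0.4 -0.1 -0.1]
```

View pics/c6.png

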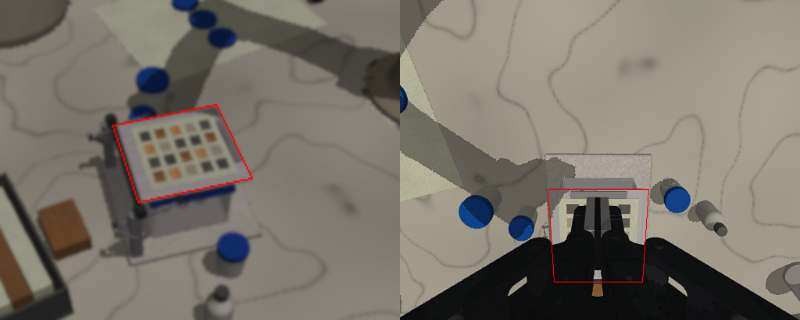

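View pics/t6.png

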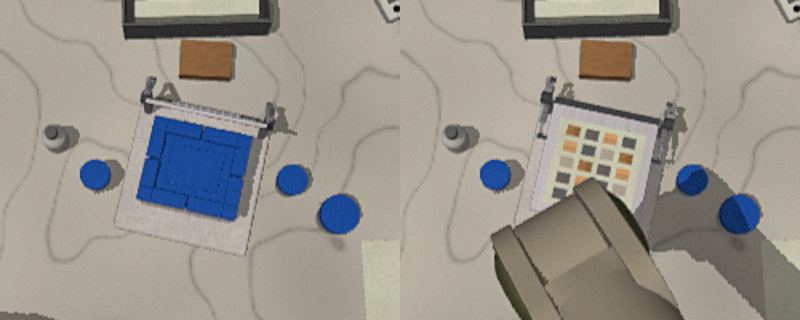

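The panel matches the predicted folded outline at 118 mm height, and the bystanders sit exactly where they did before. Handing in.

Run:
```python
from h import *
s=monitor.observe();print(s["clock"],s["contact_force"].round(1));ticket.job_done()
```

```text
41.9083 [-0.8  0.1 -0.1]
the job is handed in; nothing more can be done
```

The kit is packed: I pressed all four lid corners until they seated with the stand still open, then folded the stand flat. I handed it in at 41.9 s, with the arm clear of everything.

- **Near corners:** pressed with the gripper straight down. Each slid at about 5 to 6 N to 96.5 mm, then the force rose sharply and I stopped at 33 N (left) and 37 N (right).
- **Far corners:** pressed with the gripper tilted 37 degrees. They gave the same slide and sharp rise, and I stopped at 32 to 35 N vertical (38 N at most in total). The stop read 94.5 mm instead of 96.5 mm. First contact was also about 2 mm low, which fits the fingertip's rounded edge. The travel I measured was about 4.5 mm, so seating there rests on the force rise rather than on the height.
- **Stand:** pushed from the far side with at most about 5 N until it snapped over. In the scene camera picture it matches the expected folded outline at 118 mm.
- **Bystanders:** in the top view before and after, the cups, strip bottle and slide box are in the same places.

The two position measurements of the kit differed by up to 3 mm, so I used a value between them. The folded stand hides the lid, so I couldn't check the rim by eye at the end.

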